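Gift box under the low glass riser

ROBOT

A 7-joint arm with a two-finger parallel gripper is mounted at the origin on the work surface. World frame = base frame: x ahead of the robot, y to its left, z up, the work surface at z = 0. Lengths are in m, angles in rad, forces in N, time in s.
With the tool pointing down it reaches from about 0.425 to 0.875 m from the base axis. Payload 8.4 kg.
Tool frame: the origin (TCP) lies on the mounting face of the last link; the fingertips stand 173 mm ahead of it and the grasp point (between the pads) lies 155 mm ahead of it; x points along the fingers, z is the direction in which the jaws open and shut, and the axes are right-handed (so a half turn about x gives the same grasp; the last joint's range is limited). The gripper opens to 85 mm and grips with 20 to 120 N. Pads are 22 mm wide; open, the fingers measure 114 mm over their backs; the gripper's body (76 mm by 85 mm) begins 54 mm behind the grasp point. The pads swing forward as they close: fully open they stand 13 mm farther back than shut.
Start: joints at [1.119, 0.333, 0.04, 1.465, -0.013, 1.343, -0.059], TCP at [0.225, -0.61, 0.405] pointing down, gripper open.
Joint ranges: [-2.58, 2.58], [-0.38, 2.09], [-1.3, 1.39], [0.25, 2.4], [-1.5, 4.64], [0.08, 2.09], [-2.65, 2.65]. Speed limits (rad/s): [2.22, 2.22, 2.79, 2.79, 3.14, 3.14, 3.14].

INTERFACE

Orientations are given as a unit quaternion [x, y, z, w].
In Python, from bench import arm gives the robot as it stands. The module is installed in compiled form; this text tells all that it offers.
- The arm moves only by the tool move_arm, never from a script. Its argument "targets" is a list of rows, each a list of 6 numbers: the shift along the world's x, y, z as a fraction of full scale, then the turn, a rotation vector about the world's x, y, z as a fraction of full scale. A call has 1 to 20 rows; each row shifts and turns the commanded pose from where the row before left it; what a row does not reach is not made up. Full scale, the value 1, is 0.05 m for a shift and 0.15 rad for a turn. A row lasts 1/10 s, in which the tool goes at most 50 mm and 8.59 degrees, less where a joint would pass 70% of its speed; a pose out of reach is approached as far as the arm can. A call with a number of a shift or a turn outside -1 to 1 is refused whole. A call with a gripper value outside its range is refused whole. "hand" is the closure, from 0 (fully open) to 1 (shut), set as the call begins (left out, the last holds). The fingers move at their own pace and stop on an object; the grip force is fixed at half the most. Time passes only in rows, so rows that do not move let the fingers close. It gives the time, the measured TCP pose, the force and the opening at its end, in the units of the state.
- arm.state(): the state, without advancing time (a new reading comes with each control period).
- arm.capture(name): name is "scene" or "top" or "wrist"; returns a dict with "img" (384x512x3 uint8, red, green, blue), "z_map" (384x512 float32, m along the optical axis (not along the pixel's ray), 0 where there is no reading), "fx", "fy", "cx", "cy" (pixels), "rvec" (rotation vector, rad) and "tvec" (3), from world to camera coordinates, as OpenCV has them. Camera axes: x right, y down, z forward; pixel columns grow to the right and rows downward; lengths in m; the calibration is good to about 2 mm. The wrist camera is an equidistant fisheye: a pixel r from the principal point sees the ray r / f radians off the axis. A picture is of the moment at which its call begins.
- arm.finish_job(): hands the job in, once; it reports no verdict.
The state is a dict: "time_s": time; "joint_pos": joint angles; "joint_vel": joint speeds; "effort": joint torques, N m; "tcp_pos": TCP position; "orientation": TCP orientation; "contact_force": force on the tool from outside, world axes, zero at the start; "wrist_torque": the same for the moment, N m; "grip_width": opening from 0.0 (shut) to 1.0 (fully open).
Only numpy, scipy, OpenCV 4.12 (cv2) and the standard library are available. Lean on these libraries where they do the work, as an engineer would, in place of code of your own. Each camera call takes 0.05 s, during which the arm holds its last target. There are 200 camera calls.

TASK

Push the loose flat gift box of dates (red band) across the counter with the fingertips and slide it under the low glass riser into the empty bay with the green liner, square, with its near edge flush with the front edge of the glass. Keep it flat on the counter all the way: do not pick it up or tip it. Leave the other gift box and everything else where it stands, and finish with the hand clear.

Things in the scene. Friction and masses are not known exactly. Their poses are not given: they have to be found in the camera images.
- gift_box: Flat gift box to be pushed: shut cardboard box, clear lid, dark brown dates, a red band; 100 mm deep (its x), 150 mm wide (its y), 22 mm high, 0.25 to 0.5 kg. Loose on the counter between robot and riser. Origin: centre of its underside; z up. It starts turned up to 0.3 rad either way from square to the riser.
- riser: Fixed low riser: green glass plate 120 mm deep (x), 382 wide (y), underside 28 and top 34 mm above the counter, on three full-depth steel feet 10 mm wide at y = -186, 0, +186 mm: two bays 176 mm wide, 28 high, open at both ends, centred at y = -93 and +93 mm. Origin: counter level, under the middle of the glass; x points away from the robot; the glass's front edge is at x = -60 mm.
- liner: The empty bay's liner: green rectangle, 100 mm (x) by 150 mm (y), 1 mm thick, seen only (nothing catches on it), flat on the counter under the glass in the empty bay, in the middle of its width, front edge exactly under the glass's front edge. Origin: its centre, at counter level; axes parallel to the riser's. The box belongs exactly on top of it.
- stowed_box: A second gift box of the same size (100 x 150 x 22 mm), with orange fruit and a blue band, already in the other bay. Origin: centre of its underside. Bystander: leave it where it stands.
- dish: White ceramic bowl, 64 mm across, 26 mm high, standing on the glass of the riser. Origin: centre of its underside. Bystander: leave it where it stands.
- honey_jar: Amber jar with a brass-coloured cap, 60 mm across, 85 mm high, on the counter by the left end of the riser. Origin: centre of its underside. Bystander: leave it where it stands.
- pickle_jar: Green glass jar with a red cap, 66 mm across, 105 mm high, on the counter by the right end of the riser. Origin: centre of its underside. Bystander: leave it where it stands.
- cup: Blue cup, 70 mm across, 70 mm high, on the counter to the robot's right. Origin: centre of its underside. Bystander: leave it where it stands.
- tin: Yellow tin with a pale lid, 68 mm across, 60 mm high, on the counter to the robot's left. Origin: centre of its underside. Bystander: leave it where it stands.
- spoon_grip (a point): Spoon, 180 mm long, lying on the counter at the robot's left. This point: middle of its handle. Bystander: leave it where it stands.

How it is judged:
At the end, for the whole second after the job is handed in: The gift box lies flat and still under the glass in the bay with the green liner: near edge within 8 mm of flush with the front edge of the glass, between the bay's feet, square to the riser within 0.08 rad. The stowed box and all bystanders are within 15 mm of where they started (x of gift_box in the frame of liner between -0.008 and 0.008 m and y of gift_box in the frame of liner between -0.018 and 0.018 m and angle between the x axis of gift_box and the x axis of liner, either way round below 0.08 rad and angle between gift_box's own z axis and vertical below 0.03 rad and height (world z) of gift_box below 0.004 m and linear speed of gift_box below 0.01 m/s and distance of each of stowed_box, dish, honey_jar, pickle_jar, cup, tin, spoon_grip from where it was at the start of the episode below 0.015 m); the robot touches nothing.
It fails at once if the gift box is lifted off the counter (height (world z) of gift_box above 0.012 m).
It fails at once if the gift box is tipped (angle between gift_box's own z axis and vertical above 0.12 rad).
It fails at once if the stowed box or a bystander is pushed away or knocked over (distance of any of stowed_box, dish, honey_jar, pickle_jar, cup, tin, spoon_grip from where it was at the start of the episode above 0.015 m).
It also fails if it takes over 64 s, if anything falls off the work surface, if the arm or the gripper's body presses on something with over 40 N, if the wrist force passes 120 N, or if a joint passes its speed limit or range.

## Working session

There is one attempt and no reset: what is moved stays moved. The work goes in short steps, Python scripts to look and compute and a tool call to move; the robot and the scene stay as the last step left them, time stands still between calls to the robot, and variables do not carry over. Pictures are saved under pics/ and viewed, about 8 in all and at most 12, crops included, and the job is handed in when it is done.

Besides the shell and the picture viewer there is one more tool, called after ">>>" as name(argument=value, ...) on one line, values as JSON. move_arm: Moves the arm, as the interface text tells. Its arguments: {"type":"object","properties":{"targets":{"type":"array","items":{"type":"array","items":{"type":"number"}}},"hand":{"type":"number"}},"required":["targets"]}

```bash
mkdir -p pics
cat > h.py <<'E'
import numpy as np, cv2
from bench import arm
def cap(n,save=None):
    c=arm.capture(n)
    if save: cv2.imwrite('pics/'+save,c['img'][:,:,::-1])
    return c
def ray(c,uv,z):
    R=cv2.Rodrigues(np.array(c['rvec'],float))[0];t=np.array(c['tvec'],float).ravel()
    uv=np.atleast_2d(uv).astype(float)
    d=np.c_[(uv[:,0]-c['cx'])/c['fx'],(uv[:,1]-c['cy'])/c['fy'],np.ones(len(uv))]@R
    o=-R.T@t
    return o+d*((z-o[2])/d[:,2])[:,None]
E
python3 - <<'E'
from h import *
a=cap('scene','s1.png');b=cap('top','t1.png')
for c in(a,b):
    R=cv2.Rodrigues(np.array(c['rvec'],float))[0];print(-R.T@np.array(c['tvec']).ravel(),c['fx'])
cv2.imwrite('pics/b1.png',np.hstack([a['img'],b['img']])[:,:,::-1][:, :])
s=arm.state();print(s)
E
```

```text
[1.6086581  0.34122657 1.02061309] 451.3346515191647
[0.36121577 0.00943203 0.96725329] 352.5432809972994
{'time_s': 0.1, 'joint_pos': array([ 1.11878406,  0.33383001,  0.03985538,  1.46616041, -0.01338417,
        1.34328021, -0.05848148]), 'joint_vel': array([ 0.00026035, -0.00194458, -0.00015184, -0.00230637, -0.00029885,
       -0.00017934, -0.00089649]), 'effort': array([ 4.91782368e-03, -6.60013676e+01,  1.37058377e+00, -4.06479621e+01,
        1.71014224e-02,  8.89490271e-03,  8.09226179e-06]), 'tcp_pos': array([ 0.22454734, -0.60982173,  0.40392737]), 'orientation': array([ 0.40474191,  0.58042079, -0.40423225,  0.57956189]), 'contact_force': array([ 0.31237378, -0.34093334,  0.39696237]), 'wrist_torque': array([-0.04201292,  0.03832409,  0.03620392]), 'grip_width': 0.9989405958084069}
```

View pics/t1.png

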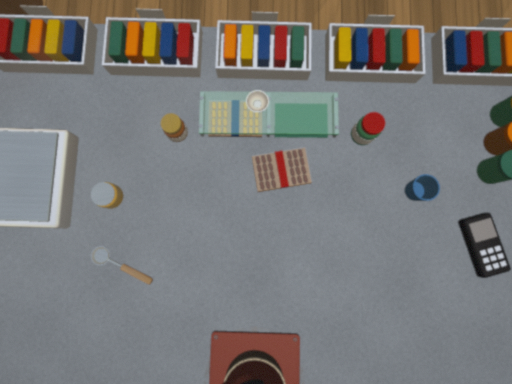

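View pics/s1.png

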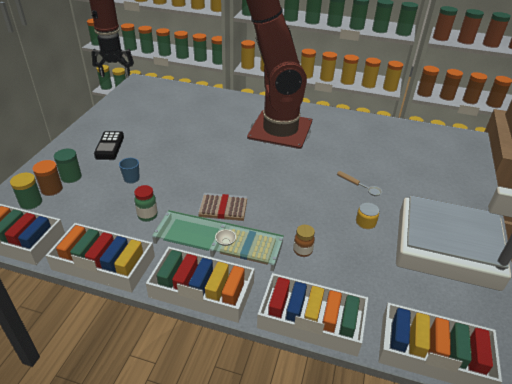

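The top view shows the red-band box at about (282,170), turned roughly 10°. The riser spans cols 200–338, with the green liner bay at about (302,119), stowed box at (235,117) and dish at (257,100). The honey jar is at (173,126) and the pickle jar at (368,128). I'll measure these by masks next.

```bash
cat > m.py <<'E'
from h import *
def biggest(m):
    n,l,s,_=cv2.connectedComponentsWithStats(m.astype(np.uint8));i=1+np.argmax(s[1:,4]);return l==i
def roi(m,x0,x1,y0,y1):
    o=np.zeros_like(m);o[y0:y1,x0:x1]=m[y0:y1,x0:x1];return o
def rect(c,m,z):
    m=cv2.morphologyEx(m.astype(np.uint8),cv2.MORPH_CLOSE,np.ones((3,3)))
    k=max(cv2.findContours(m,0,2)[0],key=cv2.contourArea)[:,0,:]
    p=ray(c,k,z)[:,:2]
    r=cv2.minAreaRect((p*1000).astype(np.float32));return r,p
E
python3 - <<'E'
from m import *
c=cap('top');im=c['img'];hsv=cv2.cvtColor(im,cv2.COLOR_RGB2HSV).astype(int);H,S,V=hsv[...,0],hsv[...,1],hsv[...,2]
for p in[(302,119),(320,98),(295,160),(282,170),(250,250),(336,130),(268,115),(218,118)]: print(p,hsv[p[1],p[0]])
green=roi((H>65)&(H<95)&(S>60),190,350,85,145)
liner=roi((H>65)&(H<85)&(S>120),190,350,85,145)
box=roi(((H<20)|(H>170))&(S>50),240,325,143,200)
for n,m,z in(('glass',green,.034),('liner',liner,.001),('box',box,.022)):
    r,p=rect(c,m,z);print(n,m.sum(),np.round(r[0],1),np.round(r[1],1),round(r[2],2),np.round(cv2.boxPoints(r)).tolist())
v=cv2.resize(im[80:205,190:390],None,fx=4,fy=4,interpolation=2)[:,:,::-1].copy()
for m,col in((green,(255,0,255)),(liner,(0,0,0)),(box,(0,255,255))):
    M=cv2.resize(m.astype(np.uint8)[80:205,190:390],None,fx=4,fy=4,interpolation=0)
    cv2.drawContours(v,cv2.findContours(M,0,2)[0],-1,col,1)
cv2.imwrite('pics/t2.png',v)
E
```

```text
(302, 119) [ 77  85 144]
(320, 98) [ 80  37 164]
(295, 160) [  8  71 112]
(282, 170) [  2 213 152]
(250, 250) [105  18 138]
(336, 130) [ 85  37 171]
(268, 115) [ 84  35 174]
(218, 118) [ 27  53 170]
glass 1763 [ 684.8 -106.5] [ 95.2 147.5] 0.48 [[637.0, -33.0], [638.0, -181.0], [733.0, -180.0], [732.0, -32.0]]Traceback (most recent call last):
  File "<stdin>", line 8, in <module>
  File "m.py", line 8, in rect
    k=max(cv2.findContours(m,0,2)[0],key=cv2.contourArea)[:,0,:]
      ~~~^^^^^^^^^^^^^^^^^^^^^^^^^^^^^^^^^^^^^^^^^^^^^^^^
ValueError: max() iterable argument is empty
```

Run:
```python
from m import *
c=cap('top');im=c['img'];hsv=cv2.cvtColor(im,cv2.COLOR_RGB2HSV).astype(int);H,S,V=hsv[...,0],hsv[...,1],hsv[...,2]
green=roi((H>60)&(H<98)&(S>26),190,350,85,145)|roi((H<60)&(S>26),200,270,93,140)
liner=roi((H>65)&(H<90)&(S>60),190,350,85,145)
box=roi(((H<20)|(H>170))&(S>38),240,325,143,200)
for n,m,z in(('glass',green,.034),('liner',liner,.001),('box',box,.022)):
    r,p=rect(c,m,z);print(n,m.sum(),np.round(r[0],1),np.round(r[1],1),round(r[2],2),np.round(cv2.boxPoints(r)).tolist())
v=cv2.resize(im[80:205,190:390],None,fx=4,fy=4,interpolation=2)[:,:,::-1].copy()
for m,col in((green,(255,0,255)),(liner,(0,0,0)),(box,(0,255,255))):
    M=cv2.resize(m.astype(np.uint8)[80:205,190:390],None,fx=4,fy=4,interpolation=0)
    cv2.drawContours(v,cv2.findContours(M,0,2)[0],-1,col,1)
cv2.imwrite('pics/t2.png',v)
for n,uv,z in(('honey',(173,120),.085),('pickle',(374,121),.105),('cup',(425,187),.07),('tin',(104,195),.06)):print(n,ray(c,uv,z).round(3))
```

```text
glass 5552 [698.3 -19. ] [132.7 383.2] 0.84 [[629.0, 172.0], [635.0, -212.0], [767.0, -210.0], [762.0, 174.0]]
liner 1764 [ 696.2 -110.7] [ 98.8 152.6] 0.36 [[646.0, -35.0], [647.0, -187.0], [746.0, -187.0], [745.0, -34.0]]
box 1944 [548.9 -57.5] [104.6 146.8] 11.07 [[483.0, 4.0], [512.0, -140.0], [614.0, -120.0], [586.0, 25.0]]
honey [[0.656 0.229 0.085]]
pickle [[ 0.662 -0.285  0.105]]
cup [[ 0.503 -0.425  0.07 ]]
tin [[0.458 0.402 0.06 ]]
```

View pics/t2.png

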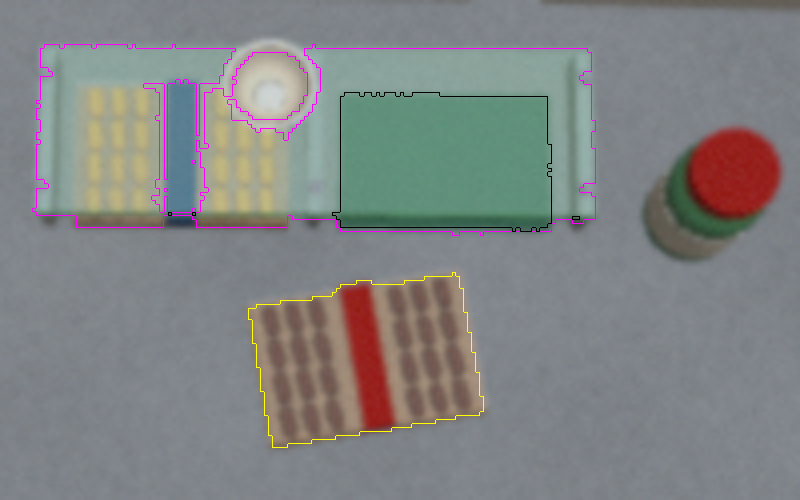

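Run:
```python
from h import *
from scipy.spatial.transform import Rotation as R
s=arm.state();M=R.from_quat(s['orientation']).as_matrix();print(M.round(3),s['tcp_pos'],s['time_s'],s['joint_pos'])
a=M[:,2];print('jaw axis deg',np.degrees(np.arctan2(a[1],a[0])))
```

```text
[[-0.     0.938  0.345]
 [ 0.001  0.345 -0.938]
 [-1.    -0.    -0.001]] [ 0.22452589 -0.60988265  0.40416049] 0.2 [ 1.11881     0.33366113  0.03990948  1.4659089  -0.0133973   1.34328684
 -0.05853369]
jaw axis deg -69.79137686671008
```

>>> move_arm(targets=[[0.36,0.76,0,0,0,0.451],[0.36,0.76,0,0,0,0.451],[0.36,0.76,0,0,0,0.451],[0.36,0.76,0,0,0,0.451],[0.36,0.76,0,0,0,0.451],[0.36,0.76,0,0,0,0.451],[0.36,0.76,0,0,0,0.451],[0.36,0.76,0,0,0,0.451],[0.36,0.76,0,0,0,0.451],[0.36,0.76,0,0,0,0.451],[0.36,0.76,0,0,0,0.451],[0.36,0.76,0,0,0,0.451],[0.36,0.76,0,0,0,0.451],[0.36,0.76,0,0,0,0.451],[0.36,0.76,0,0,0,0.451],[0.36,0.76,0,0,0,0.451],[0.36,0.76,0,0,0,0.451],[0.36,0.76,0,0,0,0.451],[0,0,0,0,0,0],[0,0,0,0,0,0]], hand=0.4)

```text
time_s: 2.2
tcp_pos: [0.5486, 0.0749, 0.4043]
orientation: [-0.0, 0.707, 0.001, 0.707]
contact_force: [-0.7, -0.6, 0.1]
grip_width: 0.6
```

>>> move_arm(targets=[[0,0,-0.44,0,0,0],[0,0,-0.44,0,0,0],[0,0,-0.44,0,0,0],[0,0,-0.44,0,0,0],[0,0,-0.44,0,0,0],[0,0,-0.44,0,0,0],[0,0,-0.44,0,0,0],[0,0,-0.44,0,0,0],[0,0,-0.44,0,0,0],[0,0,-0.44,0,0,0],[0,0,-0.08,0,0,0],[0,0,-0.06,0,0,0],[0,0,-0.04,0,0,0],[0,0,0,0,0,0]])

```text
time_s: 3.6
tcp_pos: [0.5489, 0.0738, 0.1765]
orientation: [0.0, 0.707, -0.0, 0.708]
contact_force: [-0.1, -0.7, -0.7]
grip_width: 0.603
```

Run:
```python
from h import *
c=cap('wrist','w1.png');print(c['fx'],c['cx'],c['cy'])
c=cap('top','t3.png')
```

```text
297.3186396354542 253.7163011326932 196.33514476762758
```

View pics/w1.png

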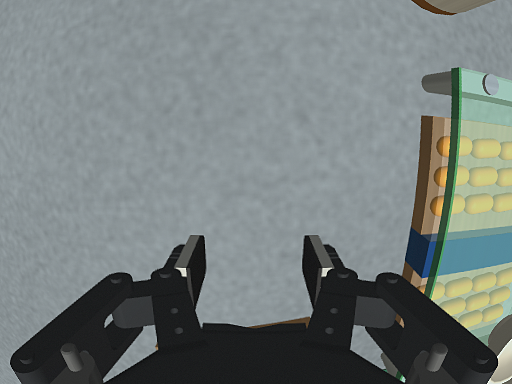

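The wrist view shows the gripper at (250,300) standing off the box, and the tips clear of the counter. The stowed box's near edge is at (425,180), well to the right. Next I push sideways in −y.

>>> move_arm(targets=[[0,-0.1,0,0,0,0],[0,-0.1,0,0,0,0],[0,-0.1,0,0,0,0],[0,-0.1,0,0,0,0],[0,-0.1,0,0,0,0],[0,-0.1,0,0,0,0],[0,-0.1,0,0,0,0],[0,-0.1,0,0,0,0],[0,-0.1,0,0,0,0],[0,-0.1,0,0,0,0],[0,-0.1,0,0,0,0],[0,-0.1,0,0,0,0],[0,-0.1,0,0,0,0],[0,-0.1,0,0,0,0],[0,-0.1,0,0,0,0],[0,-0.1,0,0,0,0],[0,-0.08,0,0,0,0],[0,-0.06,0,0,0,0],[0,0,0,0,0,0]])

```text
time_s: 5.6
tcp_pos: [0.5486, -0.0136, 0.1757]
orientation: [0.0, 0.707, -0.001, 0.707]
contact_force: [0.4, -0.7, 0.7]
grip_width: 0.601
```

```bash
cat > b.py <<'E'
from m import *
import sys
c=cap('top',sys.argv[1]);hsv=cv2.cvtColor(c['img'],cv2.COLOR_RGB2HSV).astype(int);H,S,V=hsv[...,0],hsv[...,1],hsv[...,2]
box=roi(((H<20)|(H>170))&(S>38)&(V>60),240,350,100,230)
r,p=rect(c,box,.022);print('box',box.sum(),np.round(r[0],1),np.round(r[1],1),round(r[2],2),np.round(cv2.boxPoints(r)).tolist())
cv2.imwrite('pics/c'+sys.argv[1],cv2.resize(c['img'][80:230,190:390],None,fx=4,fy=4,interpolation=2)[:,:,::-1])
E
python3 b.py t4.png
```

```text
box 8732 [551.  -84.4] [416.9 195.3] 22.62 [[321.0, -74.0], [396.0, -255.0], [781.0, -94.0], [706.0, 86.0]]
```

View pics/ct4.png

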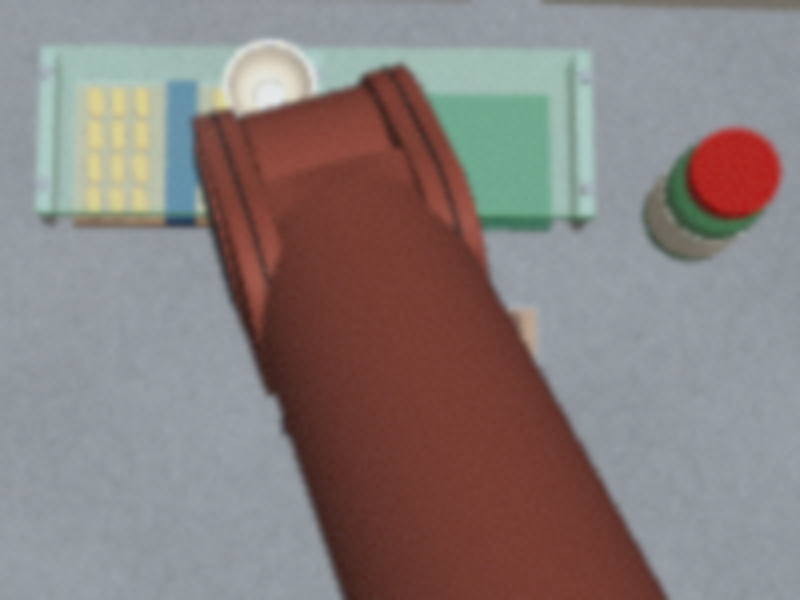

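The arm hides most of the box. Its far-right corner at crop (536,308) gives y≈−0.174, which agrees with the left face at −0.025. I need 11 mm more, then I'll retreat.

>>> move_arm(targets=[[0,-0.06,0,0,0,0],[0,-0.06,0,0,0,0],[0,-0.06,0,0,0,0],[0,-0.04,0,0,0,0],[0,0,0,0,0,0],[0,0.2,0,0,0,0],[0,0.3,0,0,0,0],[0,0.2,0.4,0,0,0],[0,0,0.4,0,0,0],[0,0,0.4,0,0,0],[0,0,0.4,0,0,0],[0,0,0.4,0,0,0],[0,0,0.4,0,0,0],[0,0,0.2,0,0,0],[0,0,0.2,0,0,0]])

```text
time_s: 7.15
tcp_pos: [0.5484, 0.012, 0.3161]
orientation: [-0.0, 0.707, 0.0, 0.707]
contact_force: [0.2, 0.3, 0.1]
grip_width: 0.601
```

>>> move_arm(targets=[[-0.125,-0.165,0,0,0,-0.694],[-0.125,-0.165,0,0,0,-0.694],[-0.125,-0.165,0,0,0,-0.694],[-0.125,-0.165,0,0,0,-0.694],[-0.125,-0.165,0,0,0,-0.694],[-0.125,-0.165,0,0,0,-0.694],[-0.125,-0.165,0,0,0,-0.694],[-0.125,-0.165,0,0,0,-0.694],[-0.125,-0.165,0,0,0,-0.694],[-0.125,-0.165,0,0,0,-0.694],[-0.125,-0.165,0,0,0,-0.694],[-0.125,-0.165,0,0,0,-0.694],[-0.125,-0.165,0,0,0,-0.694],[-0.125,-0.165,0,0,0,-0.694],[-0.125,-0.165,0,0,0,-0.694],[0,0,0,0,0,0]])

```text
time_s: 8.75
tcp_pos: [0.4541, -0.1133, 0.3152]
orientation: [0.498, 0.502, -0.499, 0.501]
contact_force: [-0.1, 0.1, -0.7]
grip_width: 0.599
```

Run:
```python
from m import *
c=cap('scene','s5.png');w=cap('wrist','w5.png');print(w['rvec'],w['tvec'])
cv2.imwrite('pics/d5.png',np.hstack([cv2.resize(c['img'][175:275,140:300],(800,500))[:, :400*2],])[:,:,::-1])
```

```text
[-2.08304454  2.06108222  0.29074724] [-0.11662316  0.42440722  0.41746484]
```

View pics/w5.png

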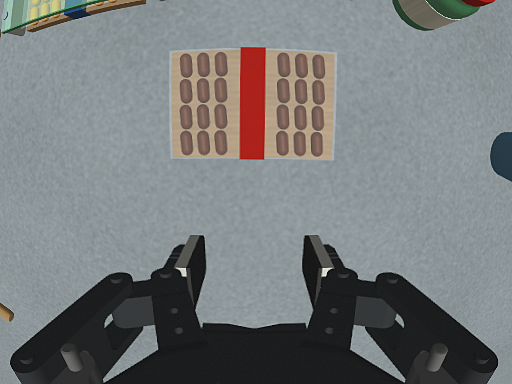

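The wrist view shows the box nearly square, with corners at about (171,51), (336,53), (333,160) and (171,158). I'll cast fisheye rays for its pose.

```bash
cat >> h.py <<'E'
def fray(c,uv,z):
    uv=np.atleast_2d(uv).astype(float);x=(uv[:,0]-c['cx'])/c['fx'];y=(uv[:,1]-c['cy'])/c['fy'];t=np.hypot(x,y)
    s=np.sin(t)/np.maximum(t,1e-9)
    R=cv2.Rodrigues(np.array(c['rvec'],float))[0];o=-R.T@np.array(c['tvec'],float).ravel()
    d=np.c_[x*s,y*s,np.cos(t)]@R
    return o+d*((z-o[2])/d[:,2])[:,None]
E
cat > w.py <<'E'
from m import *
import sys
w=cap('wrist',sys.argv[1]);hsv=cv2.cvtColor(w['img'],cv2.COLOR_RGB2HSV).astype(int);H,S,V=hsv[...,0],hsv[...,1],hsv[...,2]
y0,y1=int(sys.argv[2]),int(sys.argv[3])
m=biggest(cv2.morphologyEx(roi(((H<22)|(H>172))&(S>60)&(V>70),140,370,y0,y1).astype(np.uint8),cv2.MORPH_CLOSE,np.ones((5,5))))
k=max(cv2.findContours(m.astype(np.uint8),0,2)[0],key=cv2.contourArea)[:,0,:]
p=fray(w,k,.022)[:,:2]*1000
r=cv2.minAreaRect(p.astype(np.float32));print(np.round(r[0],1),np.round(r[1],1),round(r[2],2),np.round(cv2.boxPoints(r),1).tolist())
print(arm.state()['tcp_pos'])
E
python3 w.py w6.png 20 200
python3 - <<'E'
from m import *
w=cap('wrist');print(fray(w,[(171,51),(336,53),(333,160),(171,158)],.022).round(4).tolist())
E
```

```text
[ 533.6 -109.7] [143.7  99.6] 89.96 [[483.79998779296875, -181.5], [583.4000244140625, -181.60000610351562], [583.5, -37.900001525878906], [483.8999938964844, -37.79999923706055]]
[ 0.45506048 -0.11204318  0.31555083]
[[0.5832, -0.036, 0.022], [0.583, -0.1829, 0.022], [0.485, -0.1833, 0.022], [0.485, -0.0353, 0.022]]
```

>>> move_arm(targets=[[0,0,-0.4,0,0,0],[0,0,-0.4,0,0,0],[0,0,-0.4,0,0,0],[0,0,-0.4,0,0,0],[0,0,-0.4,0,0,0],[0,0,-0.4,0,0,0],[0,0,-0.3,0,0,0],[0,0,-0.1,0,0,0],[0,0,0,0,0,0]])

```text
time_s: 9.85
tcp_pos: [0.4548, -0.1123, 0.1752]
orientation: [0.497, 0.503, -0.497, 0.502]
contact_force: [-0.9, 0.9, 0.1]
grip_width: 0.602
```

>>> move_arm(targets=[[0.1,0,0,0,0,0],[0.1,0,0,0,0,0],[0.1,0,0,0,0,0],[0.1,0,0,0,0,0],[0.1,0,0,0,0,0],[0.1,0,0,0,0,0],[0.1,0,0,0,0,0],[0.1,0,0,0,0,0],[0.1,0,0,0,0,0],[0.1,0,0,0,0,0],[0.1,0,0,0,0,0],[0.1,0,0,0,0,0],[0.1,0,0,0,0,0],[0.1,0,0,0,0,0],[0,0,0,0,0,0]])

```text
time_s: 11.35
tcp_pos: [0.5257, -0.1126, 0.1758]
orientation: [0.498, 0.502, -0.497, 0.503]
contact_force: [0.1, -0.2, -1.2]
grip_width: 0.599
```

```bash
python3 w.py w7.png 20 330
```

```text
[ 586.2 -112.3] [ 99.1 108.4] 0.08 [[536.5999755859375, -58.099998474121094], [536.7999877929688, -166.5], [635.9000244140625, -166.39999389648438], [635.7000122070312, -58.0]]
[ 0.52548753 -0.11261972  0.17587077]
```

View pics/w7.png

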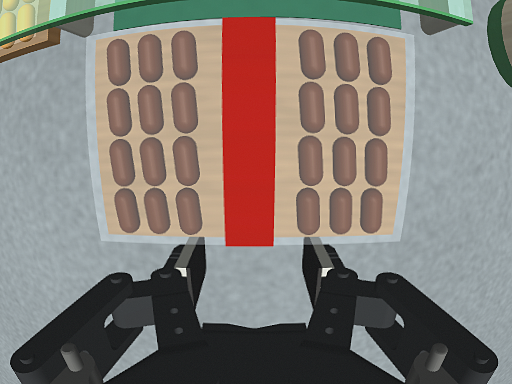

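The box is in contact, with its near edge at x=0.5367, matching TCP+11 mm. The feet fronts are at about (90,25) and (437,28), and the liner's front corners at about (114,28) and (400,22). I'll check the lateral fit by rays.

Run:
```python
from m import *
w=cap('wrist');f=lambda uv,z:print(uv,(fray(w,uv,z)*1000).round(1)[0,:2])
print('box');[f(p,.022) for p in((87,36),(414,36),(102,241),(400,241))]
hsv=cv2.cvtColor(w['img'],cv2.COLOR_RGB2HSV).astype(int)
m=(hsv[...,0]>65)&(hsv[...,0]<90)&(hsv[...,1]>90)&(hsv[...,2]<140)
for r in(10,14,18,22,26,30):
    c=np.where(m[r,60:460])[0]+60;print(r,len(c),c.min() if len(c) else 0,c.max() if len(c) else 0)
print('feet');[f(p,0) for p in((100,34),(425,28))];print('liner');[f(p,.001) for p in((114,28),(401,26))]
cv2.imwrite('pics/w8.png',cv2.resize(w['img'][0:60,60:460],None,fx=2,fy=4,interpolation=2)[:,:,::-1])
```

```text
box
(87, 36) [635.5 -34.9]
(414, 36) [ 636.1 -183.5]
(102, 241) [536.2 -36.1]
(400, 241) [ 537.8 -184.5]
10 324 93 429
14 316 77 443
18 205 63 457
22 100 60 459
26 35 114 400
30 0 0 0
feet
(100, 34) [642.4 -29.6]
(425, 28) [ 649.7 -203.9]
liner
(114, 28) [644.  -38.6]
(401, 26) [ 647.3 -187.8]
```

View pics/w8.png

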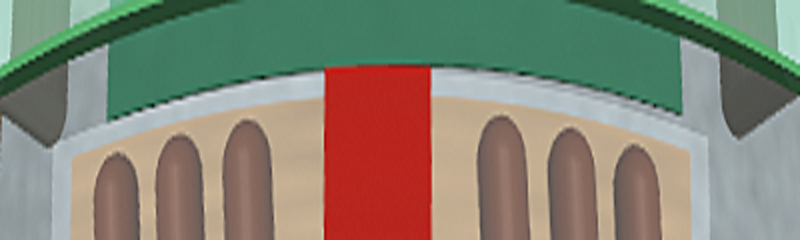

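The liner spans y≈−38.6 to −187.8 (centre −113) and the box is centred at −110, so the 3 mm offset fits inside the ±13 mm clearance. I keep pushing.

>>> move_arm(targets=[[0.1,0,0,0,0,0],[0.1,0,0,0,0,0],[0.1,0,0,0,0,0],[0.1,0,0,0,0,0],[0.1,0,0,0,0,0],[0.1,0,0,0,0,0],[0.1,0,0,0,0,0],[0.1,0,0,0,0,0],[0.1,0,0,0,0,0],[0.1,0,0,0,0,0],[0.1,0,0,0,0,0],[0.1,0,0,0,0,0],[0.1,0,0,0,0,0],[0.1,0,0,0,0,0],[0.1,0,0,0,0,0],[0.1,0,0,0,0,0],[0.1,0,0,0,0,0],[0.1,0,0,0,0,0],[0.1,0,0,0,0,0],[0,0,0,0,0,0]])

```text
time_s: 13.45
tcp_pos: [0.6208, -0.1126, 0.1757]
orientation: [0.498, 0.502, -0.497, 0.503]
contact_force: [-0.3, -1.1, -0.1]
grip_width: 0.599
```

Run:
```python
from m import *
w=cap('wrist','w9.png');print(arm.state()['tcp_pos'])
```

```text
[ 0.62057313 -0.11256022  0.17568128]
```

View pics/w9.png

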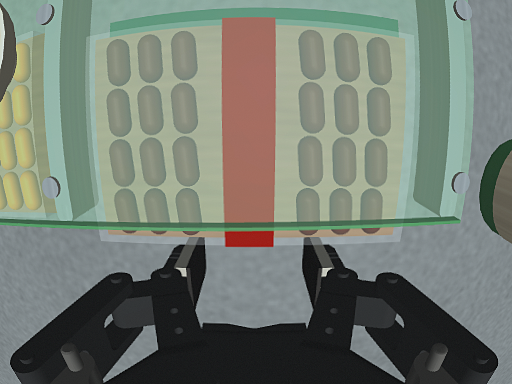

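The box is in the bay: its near edge is at row ~244 in the middle and the glass front edge at row ~223–229. I'll turn that into a remaining distance.

Run:
```python
from m import *
w=cap('wrist');im=w['img']
R=cv2.Rodrigues(np.array(w['rvec'],float))[0];print('cam',-R.T@np.array(w['tvec']).ravel())
hsv=cv2.cvtColor(im,cv2.COLOR_RGB2HSV).astype(int)
print([(r,hsv[r,285].tolist()) for r in range(214,250)])
for u in(110,215,285,385):
    g=hsv[200:240,u];m=[i+200 for i in range(40) if 55<g[i,0]<95 and g[i,1]>120]
    print(u,m, [(fray(w,(u,r),z)*1000)[0,:2].round(1).tolist() for r,z in((m[0],.034),(m[-1]+1,.028))] if m else '')
print('box near',[(fray(w,(u,241.5),.022)*1000)[0,:2].round(1).tolist() for u in(104,398)],(fray(w,(250,246.5),.022)*1000)[0,:2].round(1))
```

```text
cam [ 0.69016457 -0.11161039  0.14489253]
[(214, [41, 35, 177]), (215, [41, 36, 176]), (216, [42, 37, 177]), (217, [42, 37, 178]), (218, [42, 36, 178]), (219, [42, 37, 181]), (220, [42, 38, 180]), (221, [50, 44, 151]), (222, [71, 93, 102]), (223, [67, 80, 109]), (224, [67, 76, 111]), (225, [68, 78, 105]), (226, [67, 91, 135]), (227, [67, 105, 170]), (228, [68, 109, 166]), (229, [62, 79, 162]), (230, [27, 53, 158]), (231, [13, 70, 178]), (232, [16, 66, 173]), (233, [17, 67, 171]), (234, [17, 66, 169]), (235, [16, 67, 167]), (236, [17, 61, 164]), (237, [60, 3, 161]), (238, [99, 25, 174]), (239, [96, 21, 172]), (240, [99, 21, 172]), (241, [97, 20, 170]), (242, [97, 20, 169]), (243, [98, 18, 169]), (244, [98, 19, 165]), (245, [98, 19, 144]), (246, [98, 20, 142]), (247, [98, 22, 142]), (248, [98, 21, 143]), (249, [100, 21, 144])]
110 [] 
215 [] 
285 [] 
385 [] 
box near [[631.2, -37.3], [632.8, -183.2]] [ 631.5 -110.3]
```

Run:
```python
from m import *
w=cap('wrist')
for r,z in((229.5,.034),(221.5,.028),(245,.022)):print(r,z,(fray(w,(285,r),z)*1000)[0].round(1))
hsv=cv2.cvtColor(w['img'],cv2.COLOR_RGB2HSV).astype(int)
for u in(120,160,190,340,385,410):
    rows=[r for r in range(205,236) if hsv[r,u,2]<125]; 
    print(u,rows[:1],rows[-1:],(fray(w,(u,rows[0]-.5),.028)*1000)[0].round(1) if rows else '')
```

```text
229.5 0.034 [ 644.7 -124.5   34. ]
221.5 0.028 [ 645.9 -125.    28. ]
245 0.022 [ 632.1 -126.2   22. ]
120 [221] [225] [644.8 -51.5  28. ]
160 [221] [232] [645.5 -71.1  28. ]
190 [222] [233] [645.3 -84.7  28. ]
340 [220] [233] [ 646.7 -149.    28. ]
385 [219] [222] [ 647.  -170.7   28. ]
410 [217] [221] [ 647.8 -183.9   28. ]
```

Measured from the same camera, the glass front edge is at x≈645.9 (yaw ≈ +0.02) and the box's near edge is at 632. I push 14 mm more with a slight turn.

>>> move_arm(targets=[[0.06,0,0,0,0,0.02],[0.06,0,0,0,0,0.02],[0.06,0,0,0,0,0.02],[0.06,0,0,0,0,0.02],[0.04,0,0,0,0,0],[0,0,0,0,0,0],[0,0,0,0,0,0]])

```text
time_s: 14.3
tcp_pos: [0.6339, -0.1127, 0.1756]
orientation: [0.495, 0.505, -0.495, 0.505]
contact_force: [-3.1, -0.6, -0.1]
grip_width: 0.603
```

>>> move_arm(targets=[[-0.1,0,0,0,0,0],[-0.2,0,0,0,0,0],[-0.4,0,0,0,0,0],[-0.4,0,0,0,0,0],[-0.4,0,0,0,0,0],[-0.2,0,0.4,0,0,0],[0,0,0.4,0,0,0],[0,0,0.4,0,0,0],[0,0,0.4,0,0,0],[0,0,0,0,0,0]])

```text
time_s: 15.3
tcp_pos: [0.5493, -0.1127, 0.2587]
orientation: [0.496, 0.504, -0.494, 0.507]
contact_force: [0.6, -0.1, -0.1]
grip_width: 0.599
```

Run:
```python
from m import *
w=cap('wrist','w10.png');print(arm.state()['tcp_pos'])
R=cv2.Rodrigues(np.array(w['rvec'],float))[0];print('cam',-R.T@np.array(w['tvec']).ravel())
```

```text
[ 0.54886915 -0.11272266  0.25707195]
cam [ 0.61901562 -0.11097127  0.22809444]
```

View pics/w10.png

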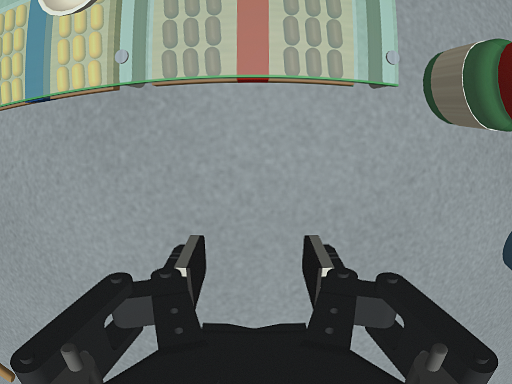

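The box sits under the glass, its near face just visible below the glass edge at row ~82, with the red band at cols 237–268. Next come the flushness and side gaps.

Run:
```python
from m import *
w=cap('wrist');hsv=cv2.cvtColor(w['img'],cv2.COLOR_RGB2HSV).astype(int)
for u in(165,200,252,300,345):
    print(u,[(r,hsv[r,u].tolist()) for r in range(72,90)])
f=lambda uv,z:(fray(w,uv,z)*1000).round(1)[0,:2].tolist()
for u in(165,200,252,300,345):
    gr=[r for r in range(70,90) if 55<hsv[r,u,0]<80 and hsv[r,u,1]>90]
    bt=[r for r in range(70,95) if (hsv[r,u,0]<25 or hsv[r,u,0]>170) and hsv[r,u,1]>60]
    print(u,gr,bt,'glass',f((u,gr[-1]+.5),.028) if gr else '','box foot',f((u,bt[-1]+.5),0) if bt else '')
cv2.imwrite('pics/w11.png',cv2.resize(w['img'][40:100,120:400],None,fx=2.8,fy=5.6,interpolation=2)[:,:,::-1])
```

```text
165 [(72, [42, 26, 148]), (73, [41, 24, 147]), (74, [45, 24, 146]), (75, [45, 18, 143]), (76, [67, 68, 154]), (77, [67, 116, 174]), (78, [68, 116, 154]), (79, [46, 62, 90]), (80, [15, 88, 145]), (81, [16, 88, 147]), (82, [16, 121, 133]), (83, [17, 141, 58]), (84, [87, 22, 118]), (85, [96, 23, 154]), (86, [99, 23, 152]), (87, [98, 20, 150]), (88, [98, 21, 146]), (89, [95, 19, 146])]
200 [(72, [37, 30, 187]), (73, [32, 27, 190]), (74, [61, 70, 179]), (75, [67, 114, 179]), (76, [68, 119, 129]), (77, [35, 53, 97]), (78, [15, 95, 158]), (79, [16, 95, 148]), (80, [16, 122, 119]), (81, [18, 132, 62]), (82, [96, 27, 131]), (83, [96, 23, 157]), (84, [97, 22, 152]), (85, [95, 20, 151]), (86, [99, 22, 154]), (87, [97, 21, 155]), (88, [98, 20, 155]), (89, [97, 21, 155])]
252 [(72, [8, 96, 170]), (73, [57, 80, 163]), (74, [66, 113, 183]), (75, [71, 147, 83]), (76, [5, 191, 116]), (77, [0, 214, 163]), (78, [1, 205, 76]), (79, [2, 215, 77]), (80, [0, 255, 71]), (81, [102, 9, 142]), (82, [97, 27, 168]), (83, [97, 21, 159]), (84, [98, 20, 156]), (85, [95, 20, 152]), (86, [98, 20, 152]), (87, [98, 20,
[... 521 characters left out ...]
9]), (76, [49, 43, 182]), (77, [66, 104, 171]), (78, [67, 113, 173]), (79, [57, 68, 83]), (80, [17, 85, 135]), (81, [16, 94, 158]), (82, [16, 117, 153]), (83, [15, 158, 63]), (84, [71, 21, 99]), (85, [96, 26, 154]), (86, [99, 22, 151]), (87, [99, 22, 150]), (88, [98, 20, 153]), (89, [97, 21, 155])]
165 [77, 78] [80, 81, 82, 83] glass [643.8, -50.6] box foot [643.4, -42.1]
200 [75, 76] [78, 79, 80, 81] glass [644.1, -74.8] box foot [643.9, -69.8]
252 [74, 75] [70, 71, 72, 76, 77, 78, 79, 80] glass [644.7, -109.2] box foot [644.5, -109.1]
300 [75, 76] [77, 78, 79, 80, 81] glass [645.3, -140.9] box foot [645.2, -145.2]
345 [77, 78] [80, 81, 82, 83] glass [646.5, -172.0] box foot [646.4, -180.7]
```

View pics/w11.png

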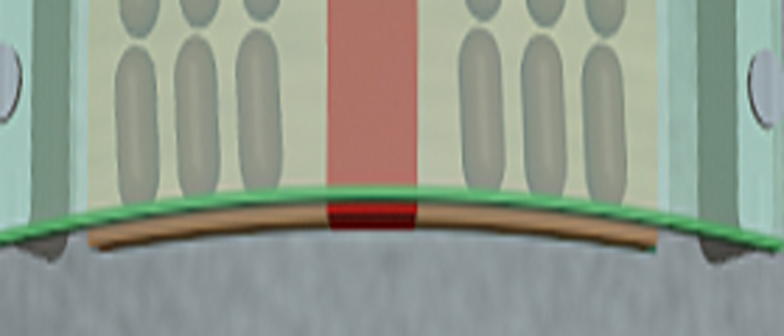

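Box near edge and glass edge agree within 0.4 mm along the whole width. The box is square, with both side gaps open. I'll run a quick bystander check, then hand in.

Run:
```python
from m import *
t0=cv2.imread('pics/t1.png').astype(int);s0=cv2.imread('pics/s1.png').astype(int)
t=cap('top')['img'][:,:,::-1].astype(int);s=cap('scene')['img'][:,:,::-1].astype(int)
D=lambda a,b,x0,x1,y0,y1:int((np.abs(a-b)[y0:y1,x0:x1].max(2)>40).sum())
for n,b in(('honey',(158,190,110,145)),('pickle',(348,388,108,148)),('cup',(405,440,172,203)),('tin',(88,122,180,210)),('spoon',(88,155,243,287)),('stowed',(207,262,98,136))):print('top',n,D(t,t0,*b))
for n,b in(('dish',(214,238,228,246)),('stowed',(232,272,230,262)),('honey',(292,316,223,254))):print('scene',n,D(s,s0,*b))
z=arm.state();print(z['time_s'],z['tcp_pos'],z['contact_force'])
arm.finish_job()
```

```text
top honey 0
top pickle 1051
top cup 0
top tin 0
top spoon 0
top stowed 0
scene dish 20
scene stowed 0
scene honey 0
15.5 [ 0.54820581 -0.11273388  0.25484034] [-0.02278862  0.96584236  0.24319157]
the job is handed in; nothing more can be done
```

The gift box is under the glass in the green-liner bay, and I have handed the job in. The hand is clear and about 15.5 s of the 64 s were used. One bystander check, on the pickle jar, came back unclear.

**How it was moved:** I pushed the box sideways with two fingertips from its left side, which also squared it up. Then I pushed it straight in from behind with a slight turn, and drew the hand back and up. It was never gripped.

**Last checks on the box (wrist camera):**
- **Flushness:** the near edge agrees with the glass front edge within about 0.4 mm across the width, which also shows it square to well within the limit.
- **Side position:** it sits about 3 mm to the left of the liner's middle. The gaps to both feet are open.

**Bystanders:** comparing pictures with the start showed no change for the honey jar, cup, tin, spoon and stowed box. Two patches did not match:
- **Dish:** 20 pixels differ in the scene view. This is probably the box that now lies behind it under the glass.
- **Pickle jar:** a large part of its patch in the top view differs. I take this to be the arm blocking the view, because the gripper stayed more than 10 cm away and the last wrist picture shows the jar upright. I handed in within the same script, so I did not confirm its position.

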